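# Clamp the dry-store canister and wind its vacuum valve to the mark

### The job

Seal the dry-store canister: first swing the red-tabbed wire bail over the lid, past centre, until it stays clamped. Then wind the valve handwheel clockwise, taking as many grips as needed, until its red pointer stands on the green mark of the dial (within about 5 degrees), and let go. Leave the glass cylinder, porcelain dish, tripod and cork ring where they stand.

Things in the scene. Friction and masses are not known exactly. Their poses are not given: they have to be found in the camera images.
- fixture: Fixed grey base plate 190 x 420 x 12 mm; origin on the tiles, 10 mm to the -y side of the plate's centre along its long (y) axis, z up. Canister on its -y half (axis at x=+20, y=-110 mm), valve with a horizontal handwheel on its +y half (axis at x=0, y=+110 mm) over a white dial 192 mm across, dial top 76 mm above the tiles. A low copper pipe (top at 51 mm) joins them.
- bail_pivot (a point): Fixed point on the canister's axis and on the bail's hinge axis (along the fixture's y), 80 mm above the tiles. Steel canister 92 mm across; lid 98 mm across, its edge 98 mm above the tiles, its central boss (radius 20 to 24 mm) up to 126 mm. Bail: wire legs 54 mm either side of this point, crossbar 50 mm from the hinge axis.
- bail_tab (a point): Middle of the outer end of the bail's red tab, 90 mm from the hinge axis. The steel tab is 50 mm wide (along the hinge), 12 mm thick, and reaches from 46 to 90 mm from the axis.
- bail (a joint): Bail angle, rad: 0 upright, negative leaning to the fixture's -x side (towards the robot), positive to +x. Stops at -0.70 (open, where it rests at the start) and +0.35 (clamped on the lid boss). The bail is heavy (0.32 kg, mostly the tab, 0.15 N m to lift at most): let go short of upright it falls back open; pushed past +0.2 it drops on to the clamped stop. Clamped: above 0.28.
- wheel_top (a point): Fixed point on the handwheel's vertical axis level with the top of its rim, 120 mm above the tiles. The wheel is a dark steel dish 144 mm across, 36 mm tall: rim wall 12 mm thick (radius 60 to 72 mm), open inside down to a closed web 28 mm below the rim's top; hub (radius 16 mm) stands 6 to 10 mm above the web. The rim can be pinched from above, one finger inside, one outside.
- handwheel (a joint): Handwheel angle, rad, growing clockwise as seen from above; it starts between 0.7 and 2.1. Stops at 0 and 6.9. The red pointer stands on the green mark at 5.90 (accepted 5.79 to 6.01). Friction of about 0.5 N m holds it wherever it is left; there is no stop or click at the mark.
- pointer (a point): Red pointer on the top of the rim, 66 mm from the wheel's axis; a red line on the web leads to it.
- mark (a point): Centre of the green mark on the white dial, 85 mm from the wheel's axis in the fixture's +x direction, 77 mm above the tiles. Black ticks every 15 degrees.
- cylinder: Loose, tall graduated cylinder in clear glass, 256 mm high, tube 36 mm across, foot 72 mm across; origin at the centre of its underside. Not to be moved.
- dish: Loose white porcelain evaporating dish, 90 mm across, 38 mm high; origin at the centre of its underside. Not to be moved.
- tripod: Loose chrome tripod, 148 mm high, feet on a circle of 120 mm; origin on the tiles under its centre. Not to be moved.
- cork_ring: Loose cork ring, 110 mm across, 30 mm high; origin at the centre of its underside. Not to be moved.

How it is judged:
On the way, in this order (a step that is already met when the one before it is completed fails the run):
1. the bail is swung over centre and clamped (value of joint bail above 0.28 rad), for 0.2 s.
2. the handwheel's pointer stands on the green mark, the bail still clamped (value of joint bail above 0.28 rad and value of joint handwheel between 5.79 and 6.01 rad), for 0.2 s.
At the end, for the whole second after the job is handed in: The bail is clamped (joint above 0.28 rad), the handwheel is at rest (below 0.05 rad/s) with its pointer on the green mark within 0.11 rad (5.79 to 6.01 rad), and both are released (all of step 2 and velocity of joint handwheel between -0.05 and 0.05 rad/s); the robot touches nothing.
It fails at once if the glass cylinder is moved more than 20 mm from its place (distance of cylinder from where it was at the start of the episode above 0.02 m).
It fails at once if the porcelain dish is moved more than 20 mm from its place (distance of dish from where it was at the start of the episode above 0.02 m).
It fails at once if the tripod is moved more than 20 mm from its place (distance of tripod from where it was at the start of the episode above 0.02 m).
It fails at once if the cork ring is moved more than 20 mm from its place (distance of cork_ring from where it was at the start of the episode above 0.02 m).
It fails at once if the glass cylinder is tipped (angle between cylinder's own z axis and vertical above 0.3 rad).
It also fails if it takes over 72 s, if anything falls off the work surface, if the arm or the gripper's body presses on something with over 40 N, if the wrist force passes 120 N, or if a joint passes its speed limit or range.

### The arm

A 7-joint arm with a two-finger parallel gripper is mounted at the origin on the work surface. World frame = base frame: x ahead of the robot, y to its left, z up, the work surface at z = 0. Lengths are in m, angles in rad, forces in N, time in s.
With the tool pointing down it reaches from about 0.4 to 0.85 m from the base axis. Payload 4.4 kg.
Tool frame: the origin (TCP) lies at the very end of the fingers, on their centre line; the grasp point (between the pads) lies 19 mm behind it (robot.pinch_z is the distance from the TCP to the grasp point, in m); z points along the fingers, y is the line along which they close (so a half turn about z gives the same grasp; the last joint's range is limited). The gripper opens to 94 mm and grips with 3 to 60 N. Pads are 16 mm wide; open, the fingers measure 119 mm over their backs; the gripper's body (75 mm by 177 mm) begins 78 mm behind the grasp point.
Start: joints at [1.13, 0.628, 0.038, 1.517, -0.027, 0.996, -0.02], TCP at [0.238, -0.605, 0.205] pointing down, gripper open.
Joint ranges: [-3.06, 3.06], [-0.37, 2.12], [-1.25, 1.32], [0.18, 2.47], [-1.1, 4.24], [0.23, 1.98], [-2.94, 2.94]. Speed limits (rad/s): [2.57, 2.57, 3.14, 3.14, 3.14, 3.14, 3.14].

### API

Orientations are given as [roll, pitch, yaw] about the fixed x, y, z axes, in that order (R = Rz(yaw) Ry(pitch) Rx(roll)).
In Python, from station import read_state, cams, robot gives the robot as it stands. The module is installed in compiled form; this text tells all that it offers.
- The arm moves only by the tool send_rows, never from a script. Its argument "deltas" is a list of rows, each an object of numbers: "grip": the finger opening in mm, from 0 to 94; "tx", "ty", "tz": the shift along the tool's x, y, z in mm; "ax", "ay", "az": the turn, a rotation vector about the tool's x, y, z in degrees. In form: [{"grip": .., "tx": .., "ty": .., "tz": .., "ax": .., "ay": .., "az": ..}, ...]. A call has 1 to 8 rows; each row is the pose to reach, as a shift and turn from the pose commanded when the call began, along the tool's axes at that moment; what a row does not reach only later rows make up. A row lasts 1/10 s, in which the tool goes at most 50 mm and 8.59 degrees, less where a joint would pass 70% of its speed; a pose out of reach is approached as far as the arm can. A call with a gripper value outside its range is refused whole. The fingers move at their own pace and stop on an object; "force" is the grip in N (left out, the last holds). Time passes only in rows, so rows that repeat a pose let the fingers close. It gives the time, the measured TCP pose, the force, the opening and the grip force at its end, in the units of the state.
- read_state(): the state, without advancing time (a new reading comes with each control period).
- cams.read_camera(name): name is "scene" or "side" or "wrist"; returns the picture (480x640x3 uint8, red, green, blue); there is no depth.
- cams.camera_info(name): a dict with "fx", "fy", "cx", "cy" (pixels), "rvec" (rotation vector, rad) and "tvec" (3), from world to camera coordinates, as OpenCV has them. Camera axes: x right, y down, z forward; pixel columns grow to the right and rows downward; lengths in m; the calibration is good to about 2 mm. A picture is of the moment at which its call begins: read the wrist's pose just before it. camera_info takes no time and is no camera call; for the wrist camera it gives the pose at the moment of the call.
- robot.job_done(): hands the job in; it is judged then, once.
The state is a dict: "clock": time; "qpos": joint angles; "joint_vel": joint speeds; "effort": joint torques, N m; "tcp_pos": TCP position; "tcp_rot": TCP orientation; "ft_force": force on the tool from outside, world axes, zero at the start; "ft_torque": the same for the moment, N m; "gripper_width": opening from 0.0 (shut) to 1.0 (fully open); "finger_force": force on a finger pad.
Only numpy, scipy, OpenCV 4.12 (cv2) and the standard library are available. Lean on these libraries where they do the work, as an engineer would, in place of code of your own. Each camera call takes 0.05 s, during which the arm holds its last target. There are 200 camera calls.

## Working session

There is one attempt and no reset: what is moved stays moved. The work goes in short steps, Python scripts to look and compute and a tool call to move; the robot and the scene stay as the last step left them, time stands still between calls to the robot, and variables do not carry over. Pictures are saved under pics/ and viewed, at most 10 in all, crops included, and the job is handed in when it is done.

Besides the shell and the picture viewer there is one more tool, called in YAML: its name, and indented under it one key for each argument. send_rows: Moves the arm, as the interface text tells. Its arguments: {"type":"object","properties":{"deltas":{"type":"array","items":{"type":"object","properties":{"grip":{"type":"number"},"tx":{"type":"number"},"ty":{"type":"number"},"tz":{"type":"number"},"ax":{"type":"number"},"ay":{"type":"number"},"az":{"type":"number"}}}},"force":{"type":"number"}},"required":["deltas"]}

```bash
mkdir -p pics
python3 - <<'E'
from station import read_state,cams,robot
import cv2,numpy as np
s=read_state();print(s)
for n in("scene","side"):
    im=cams.read_camera(n);np.save(f"pics/{n}0.npy",im);cv2.imwrite(f"pics/{n}0.png",im[...,::-1]);print(n,cams.camera_info(n))
E
```

```text
{'clock': 0.0, 'qpos': array([ 1.13018303,  0.62931629,  0.03848767,  1.51833435, -0.02698951,
        0.99634015, -0.01997202]), 'joint_vel': array([ 1.04838828e-03,  1.49677229e-03,  7.18326315e-04, -6.54881956e-05,
        1.08994331e-03, -1.01518010e-03,  1.08443063e-04]), 'effort': array([-2.22056238e-03, -5.49730611e+01,  1.14302605e+00, -1.86627692e+01,
       -5.21786290e-02,  2.37267039e-02,  1.47979922e-04]), 'tcp_pos': array([ 0.23771885, -0.6042553 ,  0.2045851 ]), 'tcp_rot': array([-3.13971455e+00,  5.84514572e-05,  3.74810821e-01]), 'ft_force': array([ 0.36098798, -0.78905474, -1.01256974]), 'ft_torque': array([-0.05165808, -0.0173654 ,  0.01778414]), 'finger_force': 0.0, 'gripper_width': 0.9980116993819388}
scene {'fx': 588.4214894480561, 'fy': 588.4214894480561, 'cx': 322.73017291514327, 'cy': 232.0120731701755, 'rvec': array([ 2.29104908,  0.947947  , -0.35104497]), 'tvec': array([-0.43674677, -0.21769109,  1.60842978])}
side {'fx': 526.2693513406413, 'fy': 526.2693513406413, 'cx': 312.4612697360582, 'cy': 241.18034435777406, 'rvec': array([ 2.30896094, -0.66546984,  0.27546903]), 'tvec': array([-0.47338526,  0.33415045,  0.95675839])}
```

View pics/scene0.png

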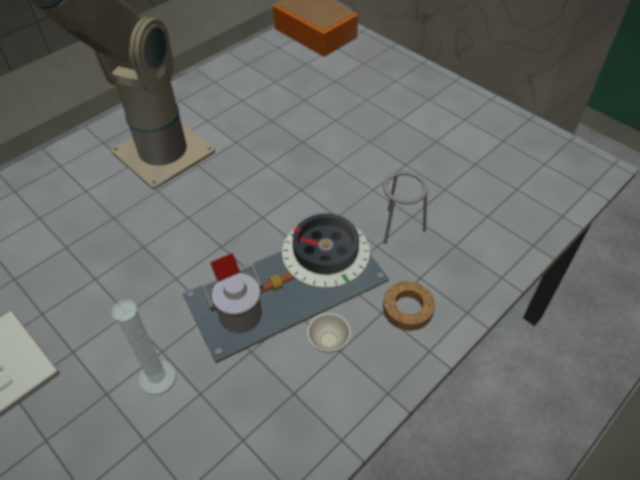

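View pics/side0.png

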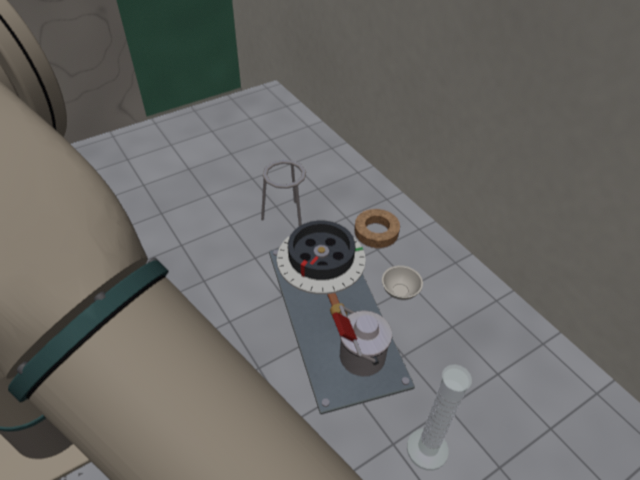

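The scene view shows the tab at about (225,267), wheel hub (326,244), pointer (297,231), green mark (346,278) and lid boss (235,285). In the side view they are at tab (344,325), hub (321,251), mark (359,249) and boss (367,326). Next I'll measure these.

```bash
cat > h.py <<'E'
import numpy as np,cv2
from station import read_state,cams,robot
def ray(ci,uv):
    R=cv2.Rodrigues(np.array(ci["rvec"]))[0];t=np.array(ci["tvec"])
    d=R.T@np.array([(uv[0]-ci["cx"])/ci["fx"],(uv[1]-ci["cy"])/ci["fy"],1.]);return -R.T@t,d
def onz(ci,uv,z):
    o,d=ray(ci,uv);return o+d*(z-o[2])/d[2]
def tri(c1,u1,c2,u2):
    o1,d1=ray(c1,u1);o2,d2=ray(c2,u2)
    k=np.linalg.lstsq(np.c_[d1,-d2],o2-o1,rcond=None)[0]
    a,b=o1+k[0]*d1,o2+k[1]*d2;return (a+b)/2,np.linalg.norm(a-b)
def blobs(m,amin=8):
    n,l,s,c=cv2.connectedComponentsWithStats(m.astype(np.uint8));return [(c[i].round(1),s[i,4],s[i,:4]) for i in range(1,n) if s[i,4]>=amin]
def red(im):
    a=im.astype(int);return (a[...,0]>80)&(a[...,0]>2.5*a[...,1])&(a[...,0]>2.5*a[...,2])
def green(im):
    a=im.astype(int);return (a[...,1]>80)&(a[...,1]>1.5*a[...,0])&(a[...,1]>1.3*a[...,2])
E
python3 - <<'E'
from h import *
C={n:cams.camera_info(n) for n in("scene","side")}
for n in C:
    im=np.load(f"pics/{n}0.npy");h=cv2.cvtColor(im,cv2.COLOR_RGB2HSV)
    print(n,"red",blobs(red(im)),"green",blobs(green(im)))
    m=(h[...,0]>12)&(h[...,0]<28)&(h[...,1]>110)&(h[...,2]>90);print("yel",blobs(m))
    for nm,uv,z in[("hub",dict(scene=(326,244),side=(321,251))[n],.10),("boss",dict(scene=(235,285),side=(367,324))[n],.126),("lid",dict(scene=(236.5,294),side=(367,335))[n],.098),("mark",dict(scene=(346,278),side=(359,249))[n],.077)]:
        print(nm,onz(C[n],uv,z).round(4))
    for nm,uv in dict(scene=dict(cyl=(157,378),dish=(329,341),cork=(409,312)),side=dict(cyl=(428,450),dish=(402,290),cork=(377,231)))[n].items(): print(nm,onz(C[n],uv,0).round(3))
E
```

```text
scene red [(array([297.5, 229.5]), np.int32(18), array([295, 228,   6,   4], dtype=int32)), (array([308.4, 240.7]), np.int32(46), array([300, 238,  18,   7], dtype=int32)), (array([224.8, 266.8]), np.int32(419), array([212, 255,  27,  25], dtype=int32))] green [(array([345. , 277.7]), np.int32(18), array([343, 275,   5,   7], dtype=int32))]
yel [(array([316.3,  12.6]), np.int32(1586), array([274,   0,  83,  34], dtype=int32)), (array([325.2, 243.5]), np.int32(18), array([323, 242,   5,   4], dtype=int32)), (array([275.8, 280.9]), np.int32(132), array([269, 275,  14,  13], dtype=int32)), (array([408.7, 303.5]), np.int32(1080), array([384, 282,  50,  43], dtype=int32))]
hub [0.599  0.0304 0.1   ]
boss [ 0.5588 -0.1863  0.126 ]
lid [ 0.5606 -0.1883  0.098 ]
mark [0.6807 0.008  0.077 ]
cyl [ 0.545 -0.396  0.   ]
dish [ 0.73  -0.093  0.   ]
cork [0.804 0.08  0.   ]
side red [(array([314. , 259.8]), np.int32(21), array([311, 257,   7,   7], dtype=int32)), (array([303.6, 263. ]), np.int32(25), array([301, 260,   6,   7], dtype=int32)), (array([343.2, 325.2]), np.int32(293), array([333, 313,  23,  26], dtype=int32))] green [(array([358.1, 248.8]), np.int32(13), array([355, 248,   7,   3], dtype=int32))]
yel [(array([320.9, 249.6]), np.int32(19), array([319, 248,   5,   4], dtype=int32)), (array([335., 308.]), np.int32(73), array([331, 303,   9,  11], dtype=int32))]
hub [0.5966 0.0249 0.1   ]
boss [ 0.5565 -0.1905  0.126 ]
lid [ 0.5553 -0.1961  0.098 ]
mark [0.6825 0.003  0.077 ]
cyl [ 0.55  -0.399  0.   ]
dish [ 0.737 -0.095 -0.   ]
cork [0.802 0.083 0.   ]
```

send_rows:
  deltas:
    - {"grip":0,"tx":46,"ty":-41,"tz":0,"az":8}
    - {"grip":0,"tx":92,"ty":-82,"tz":0,"az":16}
    - {"grip":0,"tx":138,"ty":-123,"tz":0,"az":24}
    - {"grip":0,"tx":185,"ty":-164,"tz":0,"az":32}
    - {"grip":0,"tx":231,"ty":-205,"az":36.4}
    - {"grip":0,"tx":277,"ty":-246,"az":36.4}
    - {"grip":0,"tx":323,"ty":-287,"az":36.4}
    - {"grip":0,"tx":370,"ty":-328,"az":36.4}
  force: 20

```text
validation failed for argument at $.de...
```

Run:
```python
from h import *
s=read_state();print(s["clock"],s["tcp_pos"],s["tcp_rot"],s["qpos"].round(2),s["ft_force"])
C={n:cams.camera_info(n) for n in("scene","side")}
w,e=tri(C["scene"],(325.2,243.5),C["side"],(320.9,249.6));m,e2=tri(C["scene"],(345,277.7),C["side"],(358.1,248.8));p,e3=tri(C["scene"],(297.5,229.5),C["side"],(303.6,263))
t,e4=tri(C["scene"],(224.8,266.8),C["side"],(343.2,325.2))
for v in((w,e),(m,e2),(p,e3),(t,e4)):print(v[0].round(4),round(v[1],4))
a=lambda v:np.arctan2(v[1],v[0])
print("yaw",a(m-w),np.linalg.norm((m-w)[:2]),np.linalg.norm((p-w)[:2]),"theta",(5.9+a(m-w)-a(p-w))%(2*np.pi))
im=cams.read_camera("wrist");cv2.imwrite("pics/w1.png",im[...,::-1])
```

```text
0.1 [ 0.23778947 -0.60432475  0.20467703] [-3.13994601e+00  1.73191892e-05  3.74853388e-01] [ 1.13  0.63  0.04  1.52 -0.03  1.   -0.02] [ 0.65243874  0.11256113 -0.83857347]
[0.598  0.0283 0.1015] 0.0017
[0.6802 0.0046 0.0791] 0.0025
[0.5387 0.0028 0.1197] 0.0027
[ 0.5145 -0.1747  0.1344] 0.0012
yaw -0.28118660538337037 0.08553836633409326 0.06459364440913484 theta 2.070525620731603
```

View pics/w1.png

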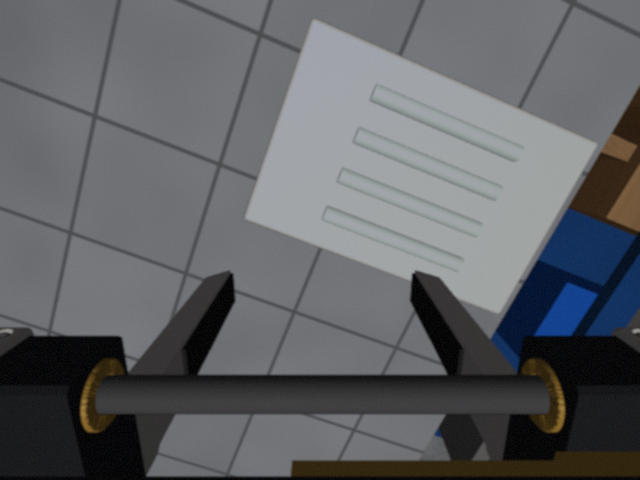

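The move was refused because a row left out some keys, so the wrist view only shows the white card near the start pose. I'll resend it with every key filled in.

send_rows:
  deltas:
    - {"grip":0,"tx":46,"ty":-41,"tz":0,"ax":0,"ay":0,"az":8}
    - {"grip":0,"tx":92,"ty":-82,"tz":0,"ax":0,"ay":0,"az":16}
    - {"grip":0,"tx":138,"ty":-123,"tz":0,"ax":0,"ay":0,"az":24}
    - {"grip":0,"tx":185,"ty":-164,"tz":0,"ax":0,"ay":0,"az":32}
    - {"grip":0,"tx":231,"ty":-205,"tz":0,"ax":0,"ay":0,"az":36.4}
    - {"grip":0,"tx":277,"ty":-246,"tz":0,"ax":0,"ay":0,"az":36.4}
    - {"grip":0,"tx":323,"ty":-287,"tz":0,"ax":0,"ay":0,"az":36.4}
    - {"grip":0,"tx":370,"ty":-328,"tz":0,"ax":0,"ay":0,"az":36.4}
  force: 20

```text
clock: 0.95
tcp_pos: [0.4197, -0.2463, 0.2055]
tcp_rot: [-3.142, -0.0, -0.261]
ft_force: [0.5, -0.2, 0.6]
gripper_width: 0.354
finger_force: 0.0
```

Run:
```python
from h import *
s=read_state();print(s["clock"],s["tcp_pos"],s["tcp_rot"],s["qpos"].round(2),s["ft_force"])
```

```text
0.95 [ 0.41974038 -0.24628096  0.20548207] [-3.14153886e+00 -3.73485009e-05 -2.60588951e-01] [ 0.33  0.4   0.2   1.97 -0.11  0.78 -1.24] [ 0.52678872 -0.21997018  0.64935098]
```

send_rows:
  deltas:
    - {"grip":0,"tx":0,"ty":0,"tz":0,"ax":0,"ay":0,"az":0}
    - {"grip":0,"tx":0,"ty":0,"tz":0,"ax":0,"ay":0,"az":0}

```text
clock: 1.15
tcp_pos: [0.4198, -0.2471, 0.2054]
tcp_rot: [-3.142, 0.0, -0.257]
ft_force: [-0.8, -0.4, 0.7]
gripper_width: 0.183
finger_force: 0.0
```

send_rows:
  deltas:
    - {"grip":0,"tx":5,"ty":-45,"tz":0,"ax":0,"ay":0,"az":0}
    - {"grip":0,"tx":19,"ty":-92,"tz":20,"ax":0,"ay":0,"az":0}
    - {"grip":0,"tx":19,"ty":-92,"tz":65,"ax":0,"ay":0,"az":0}
    - {"grip":0,"tx":19,"ty":-92,"tz":65,"ax":0,"ay":0,"az":0}
    - {"grip":0,"tx":19,"ty":-92,"tz":65,"ax":0,"ay":0,"az":0}

```text
clock: 1.65
tcp_pos: [0.4598, -0.1665, 0.1405]
tcp_rot: [3.14, 0.002, -0.264]
ft_force: [-0.5, -0.2, 1.1]
gripper_width: 0.004
finger_force: 0.0
```

Run:
```python
from h import *
s=read_state();print(s["clock"],s["tcp_pos"],s["tcp_rot"],s["qpos"].round(2))
im=cams.read_camera("wrist");ci=cams.camera_info("wrist")
cv2.imwrite("pics/w2.png",im[...,::-1]);b=blobs(red(im),50);print(b)
for x in b: print(onz(ci,x[0],.135))
```

```text
1.65 [ 0.45981889 -0.16648507  0.14048474] [ 3.14026554e+00  2.26424430e-03 -2.64060897e-01] [ 0.17  0.5   0.17  2.03 -0.14  0.62 -1.4 ]
[(array([312.4, 183. ]), np.int32(7040), array([261, 146, 102,  74], dtype=int32)), (array([  3.4, 179.6]), np.int32(98), array([  0, 171,   9,  17], dtype=int32)), (array([  4.5, 224.5]), np.int32(163), array([  0, 214,  14,  20], dtype=int32))]
[ 0.51465107 -0.17549047  0.135     ]
[ 0.55752479 -0.0241256   0.135     ]
[ 0.53608804 -0.01302773  0.135     ]
```

View pics/w2.png

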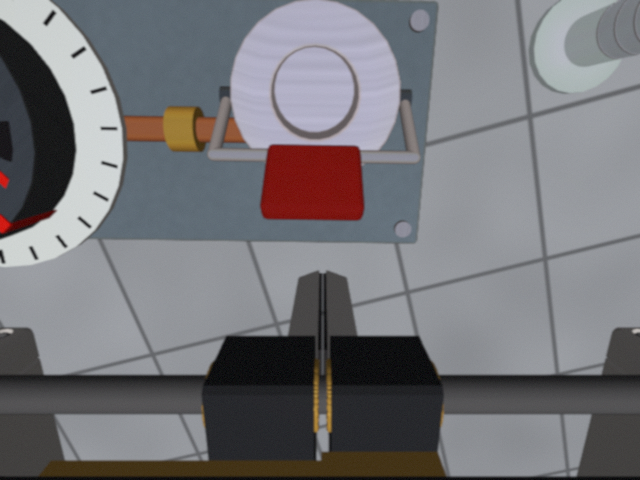

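The wrist view shows the tab at (312,183), straight ahead of the closed fingers (322,280). I'll push it along tool x.

send_rows:
  deltas:
    - {"grip":0,"tx":20,"ty":0,"tz":0,"ax":0,"ay":0,"az":0}
    - {"grip":0,"tx":35,"ty":0,"tz":0,"ax":0,"ay":0,"az":0}
    - {"grip":0,"tx":50,"ty":0,"tz":0,"ax":0,"ay":0,"az":0}
    - {"grip":0,"tx":62,"ty":0,"tz":0,"ax":0,"ay":0,"az":0}
    - {"grip":0,"tx":74,"ty":0,"tz":0,"ax":0,"ay":0,"az":0}
    - {"grip":0,"tx":86,"ty":0,"tz":0,"ax":0,"ay":0,"az":0}
    - {"grip":0,"tx":96,"ty":0,"tz":0,"ax":0,"ay":0,"az":0}
    - {"grip":0,"tx":104,"ty":0,"tz":0,"ax":0,"ay":0,"az":0}

```text
clock: 2.5
tcp_pos: [0.5627, -0.1931, 0.1422]
tcp_rot: [3.141, -0.003, -0.263]
ft_force: [-0.9, 0.1, 1.2]
gripper_width: 0.004
finger_force: 1.0
```

send_rows:
  deltas:
    - {"grip":0,"tx":2,"ty":0,"tz":0,"ax":0,"ay":0,"az":0}
    - {"grip":0,"tx":2,"ty":0,"tz":0,"ax":0,"ay":0,"az":0}
    - {"grip":0,"tx":2,"ty":0,"tz":0,"ax":0,"ay":0,"az":0}

```text
clock: 2.8
tcp_pos: [0.5628, -0.1923, 0.1409]
tcp_rot: [3.141, 0.001, -0.261]
ft_force: [-2.7, -0.6, 3.3]
gripper_width: 0.002
finger_force: 2.0
```

Run:
```python
from h import *
s=read_state();print(s["clock"],s["tcp_pos"],s["tcp_rot"],s["ft_force"])
c=np.array([.5585,-.189]);e=np.array([.965,-.26]);print((s["tcp_pos"][:2]-c)@e)
B={n:(cams.camera_info(n),blobs(red(cams.read_camera(n)))) for n in("scene","side")}
for n in B: print(n,B[n][1])
```

```text
2.8 [ 0.56277766 -0.19229427  0.14091137] [ 3.14093099e+00  7.17507232e-04 -2.61396879e-01] [-2.72470563 -0.6385345   3.27615601]
0.004984455368221563
scene [(array([297.6, 229.6]), np.int32(17), array([295, 228,   6,   4], dtype=int32)), (array([308.3, 240.7]), np.int32(48), array([300, 238,  18,   7], dtype=int32)), (array([236.8, 285.4]), np.int32(108), array([226, 280,  23,  12], dtype=int32))]
side [(array([314. , 259.8]), np.int32(21), array([311, 257,   7,   7], dtype=int32)), (array([303.2, 265.1]), np.int32(34), array([301, 260,   6,  16], dtype=int32))]
```

send_rows:
  deltas:
    - {"grip":0,"tx":-30,"ty":0,"tz":0,"ax":0,"ay":0,"az":0}
    - {"grip":0,"tx":-50,"ty":0,"tz":-30,"ax":0,"ay":0,"az":0}
    - {"grip":20,"tx":-50,"ty":-20,"tz":-70,"ax":0,"ay":0,"az":-8.5}
    - {"grip":40,"tx":-40,"ty":-60,"tz":-80,"ax":0,"ay":0,"az":-17}
    - {"grip":40,"tx":-20,"ty":-100,"tz":-80,"ax":0,"ay":0,"az":-25.5}
    - {"grip":40,"tx":0,"ty":-140,"tz":-80,"ax":0,"ay":0,"az":-34}
    - {"grip":40,"tx":0,"ty":-140,"tz":-80,"ax":0,"ay":0,"az":-42.5}
    - {"grip":40,"tx":0,"ty":-140,"tz":-80,"ax":0,"ay":0,"az":-51}

```text
clock: 3.7
tcp_pos: [0.6013, -0.0535, 0.2202]
tcp_rot: [-3.141, -0.002, 0.64]
ft_force: [-0.0, -1.0, -0.5]
gripper_width: 0.422
finger_force: 0.0
```

Run:
```python
from h import *
s=read_state();print(s["clock"],s["tcp_pos"],s["tcp_rot"],s["qpos"].round(2))
B={}
for n in("scene","side"):
    im=cams.read_camera(n);B[n]=(cams.camera_info(n),blobs(red(im)));print(n,B[n][1])
a=[max([b for b in B[n][1] if b[0][1]>(265 if n=="scene" else 285)],key=lambda b:b[1])[0] for n in B]
p,er=tri(B["scene"][0],a[0],B["side"][0],a[1]);e=np.array([.965,-.26])
print(p,er,"fx",(p[:2]-[.5585,-.189])@e)
C=B["scene"][0];print("tripod feet",onz(C,(388,242),0),onz(C,(425,230),0))
```

```text
3.7 [ 0.60129897 -0.0534549   0.22017546] [-3.14147161e+00 -2.35188589e-03  6.39566869e-01] [ 0.08  0.54 -0.06  1.64  0.04  0.96 -0.92]
scene [(array([308.3, 240.6]), np.int32(47), array([300, 238,  18,   7], dtype=int32)), (array([237.1, 285.6]), np.int32(96), array([226, 280,  23,  12], dtype=int32))]
side [(array([314. , 259.8]), np.int32(21), array([311, 257,   7,   7], dtype=int32)), (array([303.2, 264.6]), np.int32(32), array([301, 260,   6,  14], dtype=int32)), (array([383.5, 308.8]), np.int32(122), array([377, 298,  14,  23], dtype=int32))]
[ 0.58445687 -0.1971184   0.16071741] 0.0007768102809131023 fx 0.02715916410990242
tripod feet [0.64296571 0.19534646 0.        ] [0.68197334 0.28668427 0.        ]
```

send_rows:
  deltas:
    - {"grip":40,"tx":10,"ty":0,"tz":0,"ax":0,"ay":0,"az":-8.5}
    - {"grip":40,"tx":20,"ty":0,"tz":0,"ax":0,"ay":0,"az":-17}
    - {"grip":40,"tx":30,"ty":0,"tz":0,"ax":0,"ay":0,"az":-25.5}
    - {"grip":40,"tx":41,"ty":-2,"tz":0,"ax":0,"ay":0,"az":-34}
    - {"grip":40,"tx":41,"ty":-2,"tz":0,"ax":0,"ay":0,"az":-42.5}
    - {"grip":40,"tx":41,"ty":-2,"tz":0,"ax":0,"ay":0,"az":-51}
    - {"grip":40,"tx":41,"ty":-2,"tz":0,"ax":0,"ay":0,"az":-59.5}
    - {"grip":40,"tx":41,"ty":-2,"tz":0,"ax":0,"ay":0,"az":-68}

```text
clock: 4.6
tcp_pos: [0.6319, -0.0305, 0.2204]
tcp_rot: [3.141, -0.0, 1.818]
ft_force: [-0.2, -1.1, -1.2]
gripper_width: 0.424
finger_force: 0.0
```

send_rows:
  deltas:
    - {"grip":40,"tx":0,"ty":0,"tz":0,"ax":0,"ay":0,"az":-8.5}
    - {"grip":40,"tx":0,"ty":0,"tz":0,"ax":0,"ay":0,"az":-17}
    - {"grip":40,"tx":0,"ty":0,"tz":0,"ax":0,"ay":0,"az":-25.5}
    - {"grip":40,"tx":0,"ty":0,"tz":0,"ax":0,"ay":0,"az":-34}
    - {"grip":40,"tx":0,"ty":0,"tz":0,"ax":0,"ay":0,"az":-42.5}
    - {"grip":40,"tx":0,"ty":0,"tz":0,"ax":0,"ay":0,"az":-51}
    - {"grip":40,"tx":0,"ty":0,"tz":0,"ax":0,"ay":0,"az":-59.5}
    - {"grip":40,"tx":0,"ty":0,"tz":0,"ax":0,"ay":0,"az":-68}

```text
clock: 5.4
tcp_pos: [0.6319, -0.0305, 0.2204]
tcp_rot: [3.141, 0.0, 3.005]
ft_force: [0.2, 0.4, 0.0]
gripper_width: 0.429
finger_force: 0.0
```

send_rows:
  deltas:
    - {"grip":40,"tx":0,"ty":0,"tz":0,"ax":0,"ay":0,"az":-8.5}
    - {"grip":40,"tx":0,"ty":0,"tz":0,"ax":0,"ay":0,"az":-17}
    - {"grip":40,"tx":0,"ty":0,"tz":0,"ax":0,"ay":0,"az":-25.5}
    - {"grip":40,"tx":0,"ty":0,"tz":0,"ax":0,"ay":0,"az":-34}
    - {"grip":40,"tx":0,"ty":0,"tz":0,"ax":0,"ay":0,"az":-39}
    - {"grip":40,"tx":0,"ty":0,"tz":0,"ax":0,"ay":0,"az":-39}

```text
clock: 6.0
tcp_pos: [0.6317, -0.0306, 0.2201]
tcp_rot: [3.141, 0.0, -2.603]
ft_force: [-0.1, -0.7, -0.0]
gripper_width: 0.424
finger_force: 0.0
```

Run:
```python
from h import *
s=read_state();print(s["clock"],s["tcp_pos"],s["tcp_rot"],s["qpos"].round(2))
im=cams.read_camera("wrist");np.save("pics/w3.npy",im);cv2.imwrite("pics/w3.png",im[...,::-1]);ci=cams.camera_info("wrist")
b=blobs(red(im),20);print([(x,onz(ci,x[0],.12).round(4)) for x in b]);b=blobs(green(im));print([(x,onz(ci,x[0],.077).round(4)) for x in b])
```

```text
6.0 [ 0.63170928 -0.03064535  0.22005587] [ 3.14060137e+00  2.39895981e-04 -2.60291479e+00] [ 0.49  0.72 -0.87  1.54  0.58  1.16  1.62]
[((array([136.2,  45.8]), np.int32(3985), array([ 86,  12, 106,  77], dtype=int32)), array([ 0.5806, -0.2105,  0.12  ])), ((array([412.9, 174.1]), np.int32(576), array([400, 144,  30,  67], dtype=int32)), array([0.5552, 0.0052, 0.12  ]))]
[((array([325.8, 284.4]), np.int32(118), array([319, 277,  15,  15], dtype=int32)), array([0.6833, 0.0051, 0.077 ]))]
```

View pics/w3.png

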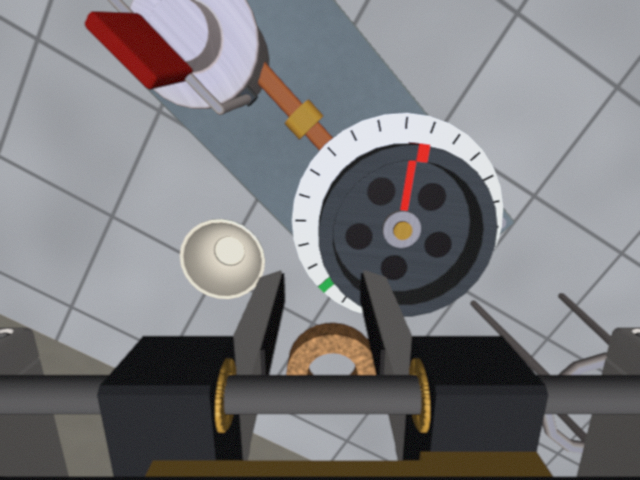

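The bail stays clamped over the boss. The dial is centred near (398,214), the hub is at (402,230), the pointer at (424,153) and the green mark at (326,284). Next I'll refine the wheel axis.

Run:
```python
from h import *
im=np.load("pics/w3.npy");ci=cams.camera_info("wrist")
a=im.astype(int);m=((a.min(2)>190)).astype(np.uint8)
cs=[c for c in cv2.findContours(m,0,1)[0]];
P=[]
c=max(cs,key=lambda c:cv2.boundingRect(c)[2]*cv2.boundingRect(c)[3]*(cv2.boundingRect(c)[0]>270))
q=np.array([onz(ci,p,.076)[:2] for p in cv2.convexHull(c)[:,0]])
A=np.c_[2*q,np.ones(len(q))];x=np.linalg.lstsq(A,(q**2).sum(1),rcond=None)[0];print(cv2.boundingRect(c),"dial",x[:2],np.sqrt(x[2]+x[:2]@x[:2]))
w=x[:2];print("hub",onz(ci,(402,230),.102),onz(ci,(402,230),.1))
p=onz(ci,(424,153),.121)[:2];g=onz(ci,(325.8,284.4),.077)[:2];ang=lambda v:np.arctan2(v[1],v[0])
for w in(x[:2],onz(ci,(402,230),.102)[:2]):print(ang(g-w),np.hypot(*(g-w)),np.hypot(*(p-w)),(5.9+ang(g-w)-ang(p-w))%(2*np.pi))
```

```text
(292, 113, 212, 172) dial [0.59829664 0.03004349] 0.09601291169828563
hub [0.59820969 0.02905675 0.102     ] [0.59844737 0.02973022 0.1       ]
-0.2849556309341449 0.08860346262292228 0.06594197475246799 2.0535518627570557
-0.2739686816375408 0.08841485743808358 0.06546603678496415 2.0777608950892077
```

send_rows:
  deltas:
    - {"grip":40,"tx":-1.6,"ty":2.4,"tz":40,"ax":0,"ay":0,"az":0}
    - {"grip":40,"tx":-1.6,"ty":2.4,"tz":75,"ax":0,"ay":0,"az":0}
    - {"grip":40,"tx":-1.6,"ty":2.4,"tz":100,"ax":0,"ay":0,"az":0}
    - {"grip":40,"tx":-1.6,"ty":2.4,"tz":115,"ax":0,"ay":0,"az":0}
    - {"grip":40,"tx":-1.6,"ty":2.4,"tz":122,"ax":0,"ay":0,"az":0}
    - {"grip":40,"tx":-1.6,"ty":2.4,"tz":122,"ax":0,"ay":0,"az":0}

```text
clock: 6.65
tcp_pos: [0.6318, -0.0276, 0.0983]
tcp_rot: [3.141, -0.0, -2.601]
ft_force: [0.5, 0.7, 0.4]
gripper_width: 0.425
finger_force: 0.0
```

send_rows:
  deltas:
    - {"grip":5,"tx":0,"ty":0,"tz":0,"ax":0,"ay":0,"az":0}
    - {"grip":5,"tx":0,"ty":0,"tz":0,"ax":0,"ay":0,"az":0}
    - {"grip":5,"tx":0,"ty":0,"tz":0,"ax":0,"ay":0,"az":0}
    - {"grip":5,"tx":0,"ty":0,"tz":0,"ax":0,"ay":0,"az":0}
    - {"grip":5,"tx":0,"ty":0,"tz":0,"ax":0,"ay":0,"az":0}
  force: 40

```text
clock: 7.15
tcp_pos: [0.6321, -0.027, 0.0993]
tcp_rot: [3.141, 0.001, -2.6]
ft_force: [-1.6, 2.3, 4.0]
gripper_width: 0.133
finger_force: 39.6
```

send_rows:
  deltas:
    - {"grip":5,"tx":9.2,"ty":0.6,"tz":0,"ax":0,"ay":0,"az":8}
    - {"grip":5,"tx":18.2,"ty":2.6,"tz":0,"ax":0,"ay":0,"az":16}
    - {"grip":5,"tx":26.8,"ty":5.7,"tz":0,"ax":0,"ay":0,"az":24}
    - {"grip":5,"tx":35,"ty":10,"tz":0,"ax":0,"ay":0,"az":32}
    - {"grip":5,"tx":42.4,"ty":15.4,"tz":0,"ax":0,"ay":0,"az":40}
    - {"grip":5,"tx":49,"ty":21.8,"tz":0,"ax":0,"ay":0,"az":48}
    - {"grip":5,"tx":54.7,"ty":29.1,"tz":0,"ax":0,"ay":0,"az":56}
    - {"grip":5,"tx":59.3,"ty":37.1,"tz":0,"ax":0,"ay":0,"az":64}

```text
clock: 7.95
tcp_pos: [0.5676, -0.0287, 0.0994]
tcp_rot: [3.136, 0.01, 2.559]
ft_force: [11.9, -4.3, -8.4]
gripper_width: 0.122
finger_force: 40.0
```

```bash
cat > st.py <<'E'
from h import *
s=read_state();w=np.array([.598,.029]);d=s["tcp_pos"][:2]-w
print(s["clock"],s["tcp_pos"].round(4),s["tcp_rot"].round(3),s["qpos"].round(2),s["ft_force"].round(1),s["ft_torque"].round(2),"r",np.hypot(*d).round(4),"phi",np.arctan2(d[1],d[0]).round(3))
def theta(cam):
    im=cams.read_camera(cam);ci=cams.camera_info(cam);h=cv2.cvtColor(im,cv2.COLOR_RGB2HSV)
    out=[]
    for b in blobs(red(im),8):
        for nm,z in(("ptr",.121),("line",.094)):
            p=onz(ci,b[0],z)[:2]-w;r=np.hypot(*p)
            if (nm=="ptr" and .060<r<.073) or (nm=="line" and .02<r<.055): out.append((nm,r.round(4),b[1],((5.9-.27-np.arctan2(p[1],p[0]))%(2*np.pi)).round(3)))
    print(cam,out);return im
E
python3 -c "
from st import *
theta('scene');theta('side')"
```

```text
7.95 [ 0.5676 -0.0287  0.0994] [3.136 0.01  2.559] [ 0.31  0.69 -0.49  1.85  0.48  0.71  0.54] [11.9 -4.3 -8.4] [-1.06 -2.53 -0.18] r 0.0652 phi -2.055
scene [('ptr', np.float64(0.0654), np.int32(13), np.float64(3.085)), ('line', np.float64(0.0424), np.int32(36), np.float64(3.084))]
side [('ptr', np.float64(0.063), np.int32(15), np.float64(3.086)), ('line', np.float64(0.0453), np.int32(20), np.float64(3.078))]
```

send_rows:
  deltas:
    - {"grip":5,"tx":9.2,"ty":0.6,"tz":0,"ax":0,"ay":0,"az":8}
    - {"grip":5,"tx":18.2,"ty":2.6,"tz":0,"ax":0,"ay":0,"az":16}
    - {"grip":5,"tx":26.8,"ty":5.7,"tz":0,"ax":0,"ay":0,"az":24}
    - {"grip":5,"tx":35,"ty":10,"tz":0,"ax":0,"ay":0,"az":32}
    - {"grip":5,"tx":42.4,"ty":15.4,"tz":0,"ax":0,"ay":0,"az":40}
    - {"grip":5,"tx":49,"ty":21.8,"tz":0,"ax":0,"ay":0,"az":48}
    - {"grip":5,"tx":54.7,"ty":29.1,"tz":0,"ax":0,"ay":0,"az":56}
    - {"grip":5,"tx":59.3,"ty":37.1,"tz":0,"ax":0,"ay":0,"az":64}

```text
clock: 8.85
tcp_pos: [0.5331, 0.0311, 0.0993]
tcp_rot: [3.14, 0.007, 1.44]
ft_force: [0.4, -11.8, 4.1]
gripper_width: 0.123
finger_force: 40.0
```

```bash
python3 -c "
from st import *
theta('scene');theta('side')"
```

```text
8.85 [0.5331 0.0311 0.0993] [3.14  0.007 1.44 ] [-0.01  0.62 -0.16  1.94  0.18  0.6  -0.42] [  0.4 -11.8   4.1] [-2.72 -0.13 -0.16] r 0.0649 phi 3.109
scene [('line', np.float64(0.0376), np.int32(17), np.float64(4.178))]
side [('line', np.float64(0.0404), np.int32(35), np.float64(4.243))]
```

send_rows:
  deltas:
    - {"grip":5,"tx":9.2,"ty":0.6,"tz":0,"ax":0,"ay":0,"az":8}
    - {"grip":5,"tx":18.2,"ty":2.6,"tz":0,"ax":0,"ay":0,"az":16}
    - {"grip":5,"tx":26.8,"ty":5.7,"tz":0,"ax":0,"ay":0,"az":24}
    - {"grip":5,"tx":35,"ty":10,"tz":0,"ax":0,"ay":0,"az":32}
    - {"grip":5,"tx":42.4,"ty":15.4,"tz":0,"ax":0,"ay":0,"az":40}
    - {"grip":5,"tx":49,"ty":21.8,"tz":0,"ax":0,"ay":0,"az":48}
    - {"grip":5,"tx":54.7,"ty":29.1,"tz":0,"ax":0,"ay":0,"az":56}
    - {"grip":5,"tx":59.3,"ty":37.1,"tz":0,"ax":0,"ay":0,"az":64}

```text
clock: 9.75
tcp_pos: [0.5718, 0.0882, 0.0993]
tcp_rot: [3.141, 0.01, 0.325]
ft_force: [-10.9, -5.5, 14.7]
gripper_width: 0.126
finger_force: 40.0
```

```bash
python3 -c "
from st import *
theta('scene');theta('side')"
```

```text
9.75 [0.5718 0.0882 0.0993] [3.141 0.01  0.325] [-0.31  0.67  0.17  1.81 -0.16  0.68 -1.3 ] [-10.9  -5.5  14.7] [-1.39  2.41 -0.34] r 0.0647 phi 1.987
scene [('ptr', np.float64(0.0665), np.int32(11), np.float64(5.288)), ('line', np.float64(0.0305), np.int32(15), np.float64(5.282))]
side [('ptr', np.float64(0.0633), np.int32(13), np.float64(5.366)), ('line', np.float64(0.0406), np.int32(33), np.float64(5.375))]
```

send_rows:
  deltas:
    - {"grip":5,"tx":9.2,"ty":0.6,"tz":0,"ax":0,"ay":0,"az":8}
    - {"grip":5,"tx":18.2,"ty":2.6,"tz":0,"ax":0,"ay":0,"az":16}
    - {"grip":5,"tx":26.8,"ty":5.7,"tz":0,"ax":0,"ay":0,"az":24}
    - {"grip":5,"tx":32,"ty":8.3,"tz":0,"ax":0,"ay":0,"az":29}
    - {"grip":5,"tx":35.3,"ty":10.3,"tz":0,"ax":0,"ay":0,"az":32.4}
    - {"grip":5,"tx":35.3,"ty":10.3,"tz":0,"ax":0,"ay":0,"az":32.4}
    - {"grip":5,"tx":35.3,"ty":10.3,"tz":0,"ax":0,"ay":0,"az":32.4}

```text
clock: 10.55
tcp_pos: [0.6084, 0.0929, 0.0993]
tcp_rot: [3.14, 0.009, -0.234]
ft_force: [-10.5, -0.4, 14.7]
gripper_width: 0.125
finger_force: 40.2
```

```bash
python3 -c "
from st import *
theta('scene');theta('side')
im=theta('wrist');cv2.imwrite('pics/w4.png',im[...,::-1])"
```

```text
10.55 [0.6084 0.0929 0.0993] [ 3.14   0.009 -0.234] [-0.39  0.73  0.33  1.71 -0.32  0.76 -1.71] [-10.5  -0.4  14.7] [-0.1   2.56 -0.45] r 0.0647 phi 1.409
scene [('line', np.float64(0.0295), np.int32(18), np.float64(5.863)), ('ptr', np.float64(0.0651), np.int32(13), np.float64(5.876)), ('line', np.float64(0.0493), np.int32(13), np.float64(5.645))]
side [('ptr', np.float64(0.0645), np.int32(14), np.float64(5.903)), ('line', np.float64(0.0413), np.int32(38), np.float64(5.922))]
wrist [('ptr', np.float64(0.0663), np.int32(637), np.float64(5.881)), ('line', np.float64(0.0372), np.int32(958), np.float64(5.867))]
```

View pics/w4.png

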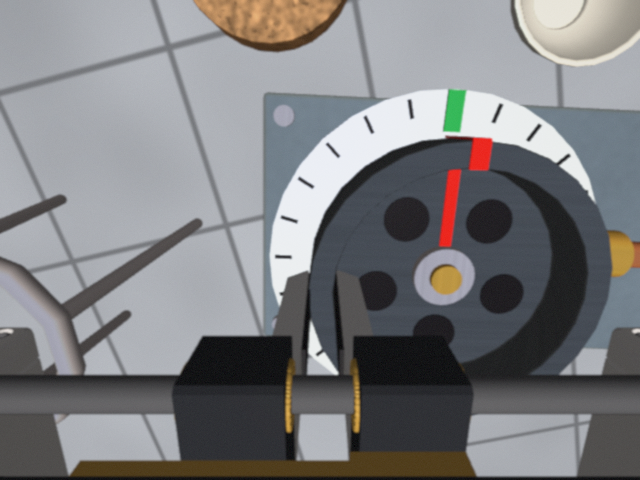

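The wrist view shows the pointer (481,153) and red line (450,207) in line with the green mark (455,110), once the rim's extra height is allowed for. All cameras give an angle of about 5.88, so I'll release.

send_rows:
  deltas:
    - {"grip":40,"tx":0,"ty":0,"tz":0,"ax":0,"ay":0,"az":0}
    - {"grip":40,"tx":0,"ty":0,"tz":0,"ax":0,"ay":0,"az":0}
    - {"grip":40,"tx":0,"ty":0,"tz":0,"ax":0,"ay":0,"az":0}
    - {"grip":40,"tx":0,"ty":0,"tz":0,"ax":0,"ay":0,"az":0}
    - {"grip":40,"tx":0,"ty":0,"tz":-30,"ax":0,"ay":0,"az":0}
    - {"grip":40,"tx":0,"ty":0,"tz":-70,"ax":0,"ay":0,"az":0}
    - {"grip":40,"tx":-40,"ty":0,"tz":-110,"ax":0,"ay":0,"az":0}
    - {"grip":40,"tx":-60,"ty":0,"tz":-130,"ax":0,"ay":0,"az":0}

```text
clock: 11.5
tcp_pos: [0.5543, 0.107, 0.2304]
tcp_rot: [-3.141, -0.001, -0.233]
ft_force: [0.4, 0.9, 0.5]
gripper_width: 0.428
finger_force: 0.0
```

```bash
python3 -c "
from st import *
theta('scene');theta('side')
im=theta('wrist');ci=cams.camera_info('wrist')
for b in blobs(green(im)):
    g=onz(ci,b[0],.077)[:2]-w;print('mark',np.hypot(*g),np.arctan2(g[1],g[0]),b[1])
C=[cams.camera_info(n) for n in('scene','side')]
for c,n in zip(C,('scene','side')): print(blobs(red(cams.read_camera(n))))
cv2.imwrite('pics/w5.png',im[...,::-1])"
```

```text
11.5 [0.5543 0.107  0.2304] [-3.141e+00 -1.000e-03 -2.330e-01] [-0.51  0.5   0.4   1.74 -0.24  0.95 -1.81] [0.4 0.9 0.5] [ 0.09  0.03 -0.01] r 0.0894 phi 2.082
scene [('line', np.float64(0.0291), np.int32(16), np.float64(5.87)), ('ptr', np.float64(0.0652), np.int32(12), np.float64(5.873)), ('line', np.float64(0.0495), np.int32(12), np.float64(5.642))]
side [('ptr', np.float64(0.0645), np.int32(14), np.float64(5.903)), ('line', np.float64(0.0408), np.int32(40), np.float64(5.926))]
wrist [('ptr', np.float64(0.0661), np.int32(221), np.float64(5.883)), ('line', np.float64(0.0395), np.int32(425), np.float64(5.875))]
mark 0.08773974165508332 -0.27615945008531956 218
[(array([332.4, 254.8]), np.int32(19), array([330, 251,   6,   8], dtype=int32)), (array([341.5, 258.8]), np.int32(12), array([340, 257,   4,   5], dtype=int32)), (array([237.1, 285.6]), np.int32(96), array([226, 280,  23,  12], dtype=int32))]
[(array([349.6, 236.6]), np.int32(14), array([347, 235,   6,   4], dtype=int32)), (array([338.6, 247.8]), np.int32(40), array([330, 245,  18,   6], dtype=int32)), (array([383.6, 308.5]), np.int32(111), array([378, 298,  13,  21], dtype=int32))]
```

View pics/w5.png

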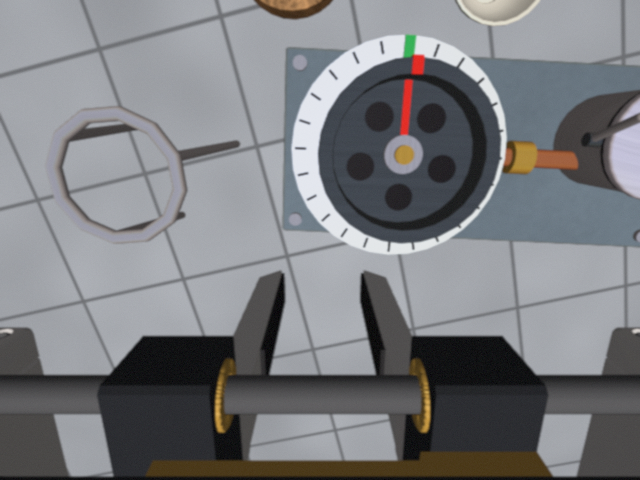

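The pointer (418,65) stands on the green mark (410,46), and θ is about 5.88. The bail's tab hasn't moved since it clamped, and the fingers are clear of everything, so I'll hand in.

```bash
python3 -c "
from station import robot
print(robot.job_done())"
```

```text
the job is handed in; nothing more can be done
None
```

The job is handed in: the bail is clamped, and the handwheel was released with its pointer on the green mark (about 5.88 rad measured, 5.79–6.01 accepted); no verdict was returned.

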